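# Rewind the fly screen on the window-bay reel

## Robot

A 6-joint arm with a two-finger parallel gripper is mounted at the origin on the work surface. World frame = base frame: x ahead of the robot, y to its left, z up, the work surface at z = 0. Lengths are in mm, angles in rad, forces in N, time in s.
With the tool pointing down it reaches from about 350 to 975 mm from the base axis. Payload 7.1 kg.
Tool frame: the origin (TCP) lies between the finger pads; the fingertips stand 19 mm ahead of it and the grasp point (between the pads) is the TCP; z points along the fingers, y is the line along which they close (so a half turn about z gives the same grasp; the last joint's range is limited). The gripper opens to 88 mm and grips with 3 to 60 N. Pads are 20 mm wide; open, the fingers measure 115 mm over their backs; the gripper's body (75 mm by 178 mm) begins 61 mm behind the grasp point.
Start: joints at [1.107, 0.423, 1.63, -0, 1.089, -0.019], TCP at [268.891, 564.183, 241.675] pointing down, gripper open.
Joint ranges: [-3, 3], [-0.9, 2.11], [0.09, 2.58], [-1.31, 4.45], [0.11, 2.69], [-2.54, 2.54]. Speed limits (rad/s): [2.39, 2.39, 3.01, 3.14, 3.14, 3.14].

## Interface

Orientations are given as a rotation vector (axis times angle).
In Python, from workcell import ctrl gives the robot as it stands.
- The arm moves only by the tool arm_command, never from a script. Its argument "series" is a list of rows, each an object with "linear": the shift along the tool's x, y, z in m, a list of three; "turn": the turn about the tool's z in rad. A call has 1 to 10 rows; each row shifts and turns the commanded pose from where the row before left it, along the tool's axes as they then stand; what a row does not reach is not made up. A row lasts 1/10 s, in which the tool goes at most 50 mm and 8.59 degrees, less where a joint would pass 70% of its speed; a pose out of reach is approached as far as the arm can. A call with a gripper value outside its range is refused whole. "jaw" is the opening, from -1 (shut) to 1 (fully open), set as the call begins (left out, the last holds). The fingers move at their own pace and stop on an object; the grip force is fixed at half the most. Time passes only in rows, so rows that do not move let the fingers close. It gives the time, the measured TCP pose, the force, the opening and the grip force at its end, in the units of the state.
- ctrl.get_obs(): the state, without advancing time (a new reading comes with each control period).
- ctrl.get_image(name): name is "scene" or "top"; returns a dict with "frame" (384x512x3 uint8, blue, green, red), "fx", "fy", "cx", "cy" (pixels), "rvec" (rotation vector, rad) and "tvec" (3), from world to camera coordinates, as OpenCV has them. Camera axes: x right, y down, z forward; pixel columns grow to the right and rows downward; lengths in mm; the calibration is good to about 2 mm. A picture is of the moment at which its call begins. There is no depth.
- ctrl.close_job(): hands the job in; it is judged then, once.
The state is a dict: "t": time; "qpos": joint angles; "qvel": joint speeds; "joint_torque": joint torques, N m; "ee_pos": TCP position; "orientation": TCP orientation; "ft_force": force on the tool from outside, world axes, zero at the start; "moment": the same for the moment, N m; "width": finger opening in mm; "grasp_force": force on a finger pad.
Only numpy, scipy, OpenCV 4.12 (cv2) and the standard library are available. Lean on these libraries where they do the work, as an engineer would, in place of code of your own. Each camera call takes 0.05 s, during which the arm holds its last target. There are 200 camera calls.

## Task

Rewind the window's fly screen: turn the crank with the red knob clockwise (seen from above) until its resistance suddenly drops away and the yellow pin on that reel's housing falls, stop within an eighth of a turn after that, and let go. Leave the crank with the black knob alone.

Things in the scene. Friction and masses are not known exactly. Their poses are not given: they have to be found in the camera images.
- red_knob (a point): Centre of the red crank knob: upright, round, 25 mm across, 38 mm tall, spinning freely on the end of a flat steel crank arm 16 mm wide, so fingers may keep one heading all the way round. It lies 55 mm from the crank axis, 19 mm above the arm's top; nothing in its sweep stands higher than the arm. Driving it round takes 5 to 7 N until the release, then under 1 N.
- reel: Green housing fixed on the board, 166 x 112 x 45 mm. Origin: on the upright crank axis, at its underside; z up, x along the housing to its pin end. Arm top is 63 mm, knob centre 82 mm above it. The arm starts 0 to 70 degrees clockwise from +y; turned clockwise past +x and -y, it goes slack as it points along -x (within 10 degrees), cannot turn back, and meets a hard stop 60 degrees on.
- pin (a joint): Drop of the yellow pin, 18 mm across, on the red-knobbed reel's housing, 88 mm from the crank axis along +x: 0 to 0.002 = up, 13 mm proud (screen not yet wound in); 0.0115 m = dropped, 1.5 mm proud. It is held up from inside and cannot be pushed down before the crank releases it.
- black_knob (a point): Centre of the black crank knob, of the same size, on a second reel of the same shape whose yellow pin is already down; to be left alone.

How it is judged (in metres and radians):
On the way:
1. the crank has been turned past the housing's -y side with the pin still up (y of red_knob in the frame of reel below -0.03 m and value of joint pin below 0.003 m), for 0.02 s.
At the end, for the whole second after the job is handed in: The yellow pin of the red-knobbed reel has dropped by more than 9 mm and is at rest, the crank stands no more than 49 degrees past the release direction (housing -x), and the black knob has not moved more than 15 mm (value of joint pin above 0.009 m and velocity of joint pin below 0.01 m/s and x of red_knob in the frame of reel below 0 m and y of red_knob in the frame of reel below 0.042 m); the robot touches nothing.
It fails at once if the red crank is turned on more than 49 degrees past the housing -x release direction after the pin has dropped (value of joint pin above 0.009 m and y of red_knob in the frame of reel above 0.042 m).
It fails at once if the crank with the black knob is moved by more than 15 mm (distance of black_knob from where it was at the start of the episode above 0.015 m).
It also fails if it takes over 43 s, if anything falls off the work surface, if the arm or the gripper's body presses on something with over 40 N, if the wrist force passes 120 N, or if a joint passes its speed limit or range.

## Working session

There is one attempt and no reset: what is moved stays moved. The work goes in short steps, Python scripts to look and compute and a tool call to move; the robot and the scene stay as the last step left them, time stands still between calls to the robot, and variables do not carry over. Pictures are saved under pics/ and viewed, at most 10 in all, crops included, and the job is handed in when it is done.

Besides the shell and the picture viewer there is one more tool, called after "Request:" by a JSON object that holds its "api" and its "payload". arm_command: Moves the arm, as the interface text tells. Its arguments: {"type":"object","properties":{"series":{"type":"array"},"jaw":{"type":"number"}},"required":["series"]}

```bash
mkdir -p pics; cat > h.py <<'E'
import numpy as np, cv2
from workcell import ctrl
def cam(n):
    d=ctrl.get_image(n); R=cv2.Rodrigues(np.array(d['rvec'],float))[0]; t=np.array(d['tvec'],float).ravel()
    return d['frame'],(d,R,t)
def ray(c,u,v):
    d,R,t=c; r=R.T@np.array([(u-d['cx'])/d['fx'],(v-d['cy'])/d['fy'],1]); return -R.T@t, r/np.linalg.norm(r)
def onz(c,u,v,z):
    o,r=ray(c,u,v); return o+r*(z-o[2])/r[2]
def tri(c1,p1,c2,p2):
    o1,r1=ray(c1,*p1);o2,r2=ray(c2,*p2)
    s=np.linalg.lstsq(np.c_[r1,-r2],o2-o1,rcond=None)[0]
    a=o1+r1*s[0];b=o2+r2*s[1]; return (a+b)/2,np.linalg.norm(a-b)
def blobs(im,lo,hi,amin=15):
    m=cv2.inRange(cv2.cvtColor(im,cv2.COLOR_BGR2HSV),lo,hi)
    n,l,s,c=cv2.connectedComponentsWithStats(m)
    return [(c[i].round(1).tolist(),s[i].tolist()) for i in range(1,n) if s[i,4]>=amin]
E
python3 - <<'E'
from h import *
s,c1=cam('scene');t,c2=cam('top')
cv2.imwrite('pics/s.png',s);cv2.imwrite('pics/t.png',t)
for n,im,c in(('s',s,c1),('t',t,c2)):
    print(n,'cam',(-c[1].T@c[2]).round())
    for k,lo,hi in(('red',(0,130,70),(8,255,255)),('red2',(172,130,70),(180,255,255)),('yel',(20,120,100),(35,255,255)),('grn',(40,60,30),(90,255,255)),('blk',(0,0,0),(180,255,45))):
        print(k,blobs(im,lo,hi))
print(ctrl.get_obs())
E
```

```text
s cam [810. 437. 813.]
red [([202.3, 127.2], [197, 118, 12, 20, 194])]
red2 []
yel [([202.6, 113.5], [200, 112, 6, 4, 19]), ([163.1, 130.4], [159, 126, 9, 10, 73]), ([320.8, 256.8], [318, 254, 7, 7, 36]), ([278.6, 287.3], [274, 283, 10, 10, 83]), ([292.0, 310.0], [290, 308, 5, 5, 21])]
grn [([192.9, 133.2], [150, 97, 89, 69, 2847]), ([304.9, 278.4], [254, 226, 111, 101, 4415])]
blk []
t cam [418.  33. 925.]
red [([350.2, 200.5], [342, 193, 17, 16, 197])]
red2 []
yel [([134.2, 165.0], [132, 163, 5, 5, 23]), ([157.9, 167.8], [154, 163, 9, 10, 71]), ([181.9, 166.1], [180, 164, 5, 5, 22]), ([355.0, 166.0], [353, 164, 5, 5, 21]), ([379.0, 171.3], [374, 166, 11, 11, 89]), ([401.8, 173.9], [400, 172, 5, 5, 21]), ([153.4, 214.0], [150, 211, 8, 7, 51]), ([374.7, 217.4], [371, 214, 8, 8, 53])]
grn [([159.8, 200.6], [124, 159, 67, 90, 3880]), ([1.8, 163.9], [0, 161, 7, 6, 22]), ([371.8, 206.5], [335, 160, 73, 96, 3897])]
blk [([257.0, 115.0], [257, 108, 1, 15, 15]), ([131.9, 236.1], [123, 231, 17, 14, 113])]
{'t': 0.1, 'qpos': array([ 1.10700880e+00,  4.23790672e-01,  1.63058288e+00, -2.84634929e-05,
        1.08858687e+00, -1.89771508e-02]), 'qvel': array([ 0.00179375, -0.00040057, -0.00406832,  0.00075967, -0.00033437,
       -0.00072388]), 'joint_torque': array([ 4.77979938e-05, -5.45614743e+01, -2.74320942e+01,  6.44714548e-02,
        1.89144997e-02, -1.00570790e-05]), 'ee_pos': array([268.69367251, 563.78479648, 240.97507423]), 'orientation': array([-6.92873475e-01, -3.06392328e+00,  2.09547559e-03]), 'ft_force': array([ 0.03068383,  0.09641043, -0.5664244 ]), 'moment': array([ 0.01353529, -0.0430743 , -0.06163459]), 'grasp_force': 0.0, 'width': 87.83968715770554}
```

View pics/s.png

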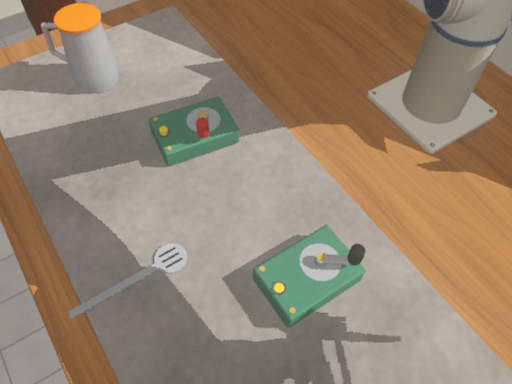

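View pics/t.png

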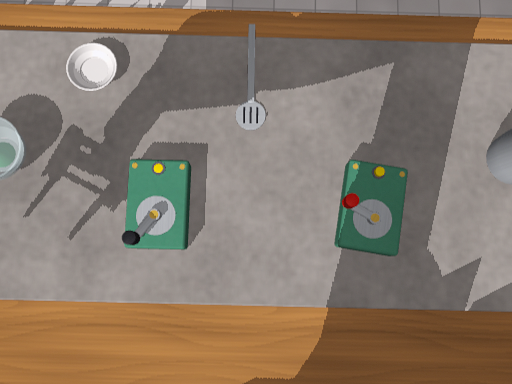

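The scene view shows the red reel at about (195,130), with its pin at (163,130) and the red knob at (202,127). The black reel is at (308,278). In the top view the red knob is at (350,200), the hub bolt at (375,217), the pin at (379,171) and the black knob at (131,237).

```bash
python3 - <<'E'
from h import *
_,c1=cam('scene');_,c2=cam('top')
for n,a,b in(('knob',(202.3,127.2),(350.2,200.5)),('pin',(163.1,130.4),(379,171.3)),('hub',(202.6,113.5),(374.7,217.4)),('blackpin',(278.6,287.3),(157.9,167.8))):
    p,e=tri(c1,a,c2,b);print(n,p.round(1),round(e,1))
for n,u,z in(('knob',(350.2,200.5),92),('pin',(379,171.3),58),('hub',(374.7,217.4),66),('s1',(355,166),46),('s2',(401.8,173.9),46)):
    print(n,onz(c2,*u,z).round(1))
# table height: housing base corners check
print(onz(c1,202.3,127.2,82).round(1))
d=c2[0];print(d['fx'],d['cx'],d['cy'],ctrl.get_obs()['t'])
E
```

```text
knob [ 531.8 -145.6  103. ] 2.6
pin [ 592.1 -206.5   72.3] 2.3
hub [ 504.9 -193.5   84.5] 2.5
blackpin [589.1 203.5  67.5] 2.3
knob [ 534.3 -148.9   92. ]
pin [ 595.9 -211.3   58. ]
hub [ 507.7 -199.4   66. ]
s1 [ 607.5 -168.8   46. ]
s2 [ 594.4 -258.3   46. ]
[ 522.7 -161.7   82. ]
470.37745563082177 252.59701680443433 187.05617233105232 0.2
```

Request:
{"api": "arm_command", "payload": {"series": [{"linear":[0,0,0],"turn":0.141},{"linear":[0,0,0],"turn":0.141},{"linear":[0,0,0],"turn":0.141},{"linear":[0,0,0],"turn":0.141},{"linear":[0,0,0],"turn":0.141},{"linear":[0,0,0],"turn":0.141},{"linear":[0,0,0],"turn":0.141},{"linear":[0,0,0],"turn":0.141}]}}

```text
t: 1.0
ee_pos: [268.8, 564.1, 241.5]
orientation: [2.23, 2.213, -0.001]
ft_force: [0.4, 0.6, -0.2]
width: 87.8
grasp_force: 0.0
```

Request:
{"api": "arm_command", "payload": {"series": [{"linear":[-0.044,0.0165,0],"turn":0},{"linear":[-0.044,0.0165,0],"turn":0},{"linear":[-0.044,0.0165,0],"turn":0},{"linear":[-0.044,0.0165,0],"turn":0},{"linear":[-0.044,0.0165,0],"turn":0},{"linear":[-0.044,0.0165,0],"turn":0},{"linear":[-0.044,0.0165,0],"turn":0},{"linear":[-0.044,0.0165,0],"turn":0},{"linear":[-0.044,0.0165,0],"turn":0},{"linear":[-0.044,0.0165,0],"turn":0}]}}

```text
t: 2.0
ee_pos: [433.3, 122.0, 241.9]
orientation: [2.223, 2.219, 0.001]
ft_force: [0.5, 1.2, -0.7]
width: 87.8
grasp_force: 0.0
```

Request:
{"api": "arm_command", "payload": {"series": [{"linear":[-0.044,0.0165,0],"turn":0},{"linear":[-0.044,0.0165,0],"turn":0},{"linear":[-0.044,0.0165,0],"turn":0},{"linear":[-0.044,0.0165,0],"turn":0},{"linear":[-0.044,0.0165,0.01],"turn":0},{"linear":[-0.044,0.0165,0.02],"turn":0},{"linear":[0,0,0.02],"turn":0},{"linear":[0,0,0],"turn":0}]}}

```text
t: 2.8
ee_pos: [529.4, -140.2, 189.5]
orientation: [-2.223, -2.213, 0.004]
ft_force: [1.4, -0.0, 0.7]
width: 87.7
grasp_force: 0.0
```

Request:
{"api": "arm_command", "payload": {"series": [{"linear":[-0.0055,0.0025,0.02],"turn":0},{"linear":[0,0,0.02],"turn":0},{"linear":[0,0,0.02],"turn":0},{"linear":[0,0,0.01],"turn":0},{"linear":[0,0,0.01],"turn":0},{"linear":[0,0,0],"turn":0}]}}

```text
t: 3.4
ee_pos: [533.2, -144.4, 111.6]
orientation: [-2.222, -2.219, 0.001]
ft_force: [-0.8, 0.6, -0.5]
width: 88.0
grasp_force: 0.0
```

```bash
python3 - <<'E'
from h import *
s,c1=cam('scene');t,c2=cam('top')
a=cv2.resize(s[80:200,120:280],(640,480),interpolation=2);cv2.imwrite('pics/s2.png',a)
cv2.imwrite('pics/t2.png',cv2.resize(t[130:270,290:450],(640,560),interpolation=2))
print(blobs(s,(0,130,70),(8,255,255)),blobs(t,(0,130,70),(8,255,255)));print(ctrl.get_obs()['ee_pos'],ctrl.get_obs()['ft_force'])
E
```

```text
[([202.2, 127.3], [197, 118, 12, 20, 195])] []
[ 534.00207532 -144.76997312  112.68704218] [ 0.14845056  0.18345263 -0.0552526 ]
```

View pics/s2.png

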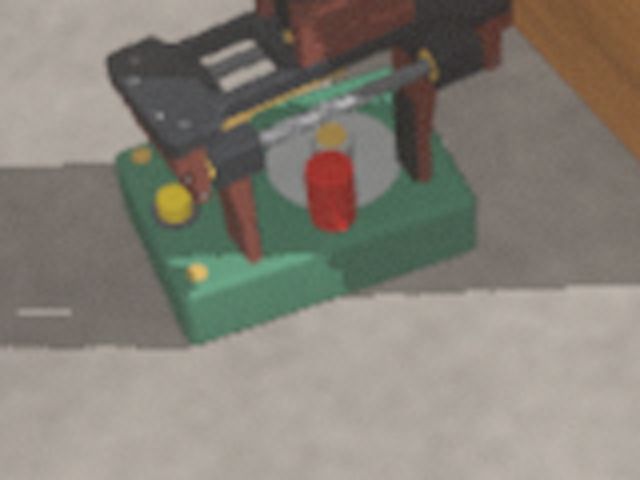

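The fingers straddle the red knob. In the crop the tips are at (250,255) and (423,178), and the knob is between them at (331,190). Next I lower a little and close.

Request:
{"api": "arm_command", "payload": {"series": [{"linear":[0,0,0.003],"turn":0},{"linear":[0,0,0],"turn":0},{"linear":[0,0,0],"turn":0},{"linear":[0,0,0],"turn":0},{"linear":[0,0,0],"turn":0},{"linear":[0,0,0],"turn":0},{"linear":[0,0,0],"turn":0},{"linear":[0,0,0],"turn":0}], "jaw": -1}}

```text
t: 4.3
ee_pos: [533.5, -144.9, 109.1]
orientation: [-2.223, -2.219, 0.0]
ft_force: [-3.6, 0.6, 0.2]
width: 27.7
grasp_force: 1.4
```

Request:
{"api": "arm_command", "payload": {"series": [{"linear":[0,0,0],"turn":0},{"linear":[0,0,0],"turn":0},{"linear":[0,0,0],"turn":0}]}}

```text
t: 4.6
ee_pos: [533.5, -145.1, 109.0]
orientation: [-2.224, -2.219, 0.0]
ft_force: [0.0, -1.2, -1.0]
width: 24.3
grasp_force: 30.0
```

```bash
python3 - <<'E'
import numpy as np
for a,b in((59.5,19.5),(19.5,-20.5),(-20.5,-60.5),(-60.5,-100.5),(-100.5,-140.5),(-140.5,-180.5)):
    th=np.deg2rad(np.linspace(a,b,11)); x=55*np.cos(th);y=55*np.sin(th)
    print(a,b,(505+x[-1]).round(1),(-193+y[-1]).round(1),[[round(float(q),1),round(float(p),1),0] for p,q in zip(np.diff(x),np.diff(y))])
E
```

```text
59.5 19.5 556.8 -174.6 [[-2.1, 3.2, 0], [-2.3, 3.1, 0], [-2.5, 2.9, 0], [-2.7, 2.7, 0], [-2.9, 2.5, 0], [-3.0, 2.3, 0], [-3.2, 2.1, 0], [-3.3, 1.9, 0], [-3.5, 1.7, 0], [-3.6, 1.4, 0]]
19.5 -20.5 556.5 -212.3 [[-3.7, 1.2, 0], [-3.7, 0.9, 0], [-3.8, 0.6, 0], [-3.8, 0.4, 0], [-3.8, 0.1, 0], [-3.8, -0.2, 0], [-3.8, -0.4, 0], [-3.8, -0.7, 0], [-3.7, -1.0, 0], [-3.6, -1.2, 0]]
-20.5 -60.5 532.1 -240.9 [[-3.5, -1.5, 0], [-3.4, -1.7, 0], [-3.3, -1.9, 0], [-3.2, -2.2, 0], [-3.0, -2.4, 0], [-2.8, -2.6, 0], [-2.6, -2.8, 0], [-2.4, -3.0, 0], [-2.2, -3.1, 0], [-2.0, -3.3, 0]]
-60.5 -100.5 495.0 -247.1 [[-1.8, -3.4, 0], [-1.5, -3.5, 0], [-1.3, -3.6, 0], [-1.0, -3.7, 0], [-0.8, -3.8, 0], [-0.5, -3.8, 0], [-0.2, -3.8, 0], [0.0, -3.8, 0], [0.3, -3.8, 0], [0.6, -3.8, 0]]
-100.5 -140.5 462.6 -228.0 [[0.8, -3.7, 0], [1.1, -3.7, 0], [1.3, -3.6, 0], [1.6, -3.5, 0], [1.8, -3.4, 0], [2.1, -3.2, 0], [2.3, -3.1, 0], [2.5, -2.9, 0], [2.7, -2.7, 0], [2.9, -2.5, 0]]
-140.5 -180.5 450.0 -192.5 [[3.0, -2.3, 0], [3.2, -2.1, 0], [3.3, -1.9, 0], [3.5, -1.7, 0], [3.6, -1.4, 0], [3.7, -1.2, 0], [3.7, -0.9, 0], [3.8, -0.6, 0], [3.8, -0.4, 0], [3.8, -0.1, 0]]
```

Request:
{"api": "arm_command", "payload": {"series": [{"linear":[-0.0021,0.0032,0],"turn":0},{"linear":[-0.0023,0.0031,0],"turn":0},{"linear":[-0.0025,0.0029,0],"turn":0},{"linear":[-0.0027,0.0027,0],"turn":0},{"linear":[-0.0029,0.0025,0],"turn":0}]}}

```text
t: 5.1
ee_pos: [547.8, -157.6, 108.9]
orientation: [-2.223, -2.219, 0.001]
ft_force: [-3.4, -0.7, 1.1]
width: 23.7
grasp_force: 30.0
```

Request:
{"api": "arm_command", "payload": {"series": [{"linear":[-0.003,0.0023,0],"turn":0},{"linear":[-0.0032,0.0021,0],"turn":0},{"linear":[-0.0033,0.0019,0],"turn":0},{"linear":[-0.0035,0.0017,0],"turn":0},{"linear":[-0.0036,0.0014,0],"turn":0}]}}

```text
t: 5.6
ee_pos: [557.1, -174.1, 109.0]
orientation: [-2.223, -2.219, 0.001]
ft_force: [-5.7, -0.6, 0.4]
width: 23.8
grasp_force: 30.0
```

```bash
cat > chk.py <<'E'
from h import *
import sys
s,c1=cam('scene');t,c2=cam('top')
cv2.imwrite(f'pics/{sys.argv[1]}.png',np.hstack([cv2.resize(s[80:190,130:270],(420,330),interpolation=2),cv2.resize(t[140:270,310:440],(330,330),interpolation=2)]))
for b in blobs(s,(0,130,70),(8,255,255),8):
    print('red',b,onz(c1,*b[0],102).round(1))
for b in blobs(s,(20,120,100),(35,255,255),8): print('yel',b)
o=ctrl.get_obs();print(o['t'],o['ee_pos'].round(1),o['ft_force'].round(1))
E
python3 chk.py k1
```

```text
red ([184.6, 122.4], [179, 113, 12, 20, 177]) [ 554.1 -175.5  102. ]
yel ([160.6, 88.6], [157, 87, 8, 4, 14])
yel ([202.5, 113.5], [200, 112, 6, 4, 22])
yel ([163.2, 130.5], [159, 126, 9, 10, 71])
yel ([168.5, 147.8], [167, 147, 4, 3, 10])
yel ([320.9, 256.8], [318, 254, 8, 7, 36])
yel ([261.7, 268.5], [260, 267, 4, 4, 14])
yel ([278.6, 287.3], [274, 283, 10, 10, 83])
yel ([292.0, 310.0], [290, 308, 5, 5, 21])
5.7 [ 557.3 -174.6  108.9] [-4.9 -3.4 -0.1]
```

View pics/k1.png

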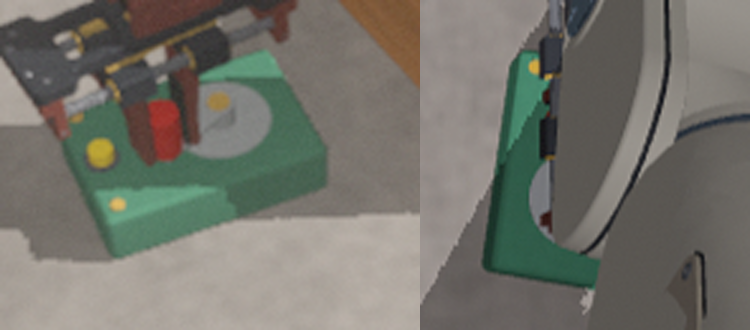

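The knob sits between the fingers at crop (163,130) and has moved with the crank. The pin at (100,153) is still up, so I continue.

Request:
{"api": "arm_command", "payload": {"series": [{"linear":[-0.0037,0.0008,0],"turn":0},{"linear":[-0.0037,0.0007,0],"turn":0},{"linear":[-0.0038,0.0005,0],"turn":0},{"linear":[-0.0038,0.0004,0],"turn":0},{"linear":[-0.0038,0.0001,0],"turn":0},{"linear":[-0.0038,-0.0002,0],"turn":0},{"linear":[-0.0038,-0.0004,0],"turn":0},{"linear":[-0.0038,-0.0007,0],"turn":0},{"linear":[-0.0037,-0.001,0],"turn":0},{"linear":[-0.0036,-0.0012,0],"turn":0}]}}

```text
t: 6.7
ee_pos: [556.3, -211.9, 109.1]
orientation: [2.223, 2.219, 0.0]
ft_force: [-0.6, 2.6, -2.5]
width: 24.2
grasp_force: 30.0
```

Request:
{"api": "arm_command", "payload": {"series": [{"linear":[-0.0035,-0.0015,0],"turn":0},{"linear":[-0.0034,-0.0017,0],"turn":0},{"linear":[-0.0033,-0.0019,0],"turn":0},{"linear":[-0.0032,-0.0022,0],"turn":0},{"linear":[-0.003,-0.0024,0],"turn":0}]}}

```text
t: 7.2
ee_pos: [546.5, -228.3, 109.1]
orientation: [2.224, 2.219, 0.0]
ft_force: [0.5, 1.8, -3.5]
width: 24.0
grasp_force: 30.0
```

Request:
{"api": "arm_command", "payload": {"series": [{"linear":[-0.0028,-0.0026,0],"turn":0},{"linear":[-0.0026,-0.0028,0],"turn":0},{"linear":[-0.0024,-0.003,0],"turn":0},{"linear":[-0.0022,-0.0031,0],"turn":0},{"linear":[-0.002,-0.0033,0],"turn":0},{"linear":[-0.0018,-0.0034,0],"turn":0},{"linear":[-0.0015,-0.0035,0],"turn":0},{"linear":[-0.0013,-0.0036,0],"turn":0},{"linear":[-0.001,-0.0037,0],"turn":0},{"linear":[-0.0008,-0.0038,0],"turn":0}]}}

```text
t: 8.2
ee_pos: [513.5, -246.5, 109.2]
orientation: [2.223, 2.219, 0.0]
ft_force: [1.7, 1.2, -3.5]
width: 24.0
grasp_force: 30.0
```

```bash
python3 chk.py k2
```

```text
red ([186.2, 92.6], [181, 84, 11, 19, 157]) [ 510.5 -247.9  102. ]
yel ([163.6, 57.7], [160, 57, 8, 3, 11])
yel ([202.5, 113.5], [200, 112, 6, 4, 20])
yel ([163.1, 130.4], [159, 126, 9, 10, 66])
yel ([168.5, 147.8], [167, 147, 4, 3, 10])
yel ([321.1, 256.8], [318, 254, 8, 7, 41])
yel ([261.6, 268.4], [260, 267, 4, 4, 15])
yel ([278.6, 287.3], [274, 283, 10, 10, 83])
yel ([292.0, 310.0], [290, 308, 5, 5, 21])
8.3 [ 513.1 -246.5  109.2] [-0.5 -0.2 -4. ]
```

View pics/k2.png

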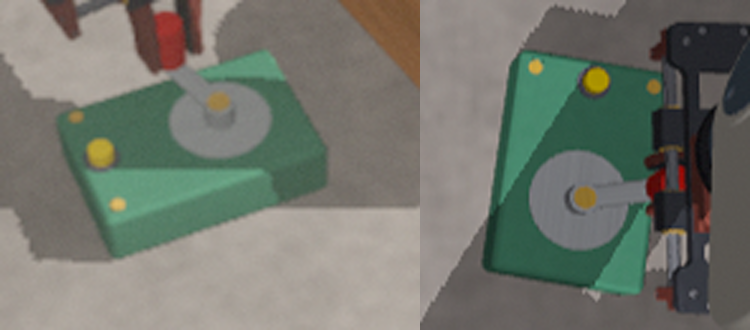

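The crank arm points along -y with the knob gripped at crop (168,40), and the pin at (100,153) is still up. I continue.

Request:
{"api": "arm_command", "payload": {"series": [{"linear":[-0.0005,-0.0038,0],"turn":0},{"linear":[-0.0002,-0.0038,0],"turn":0},{"linear":[0,-0.0038,0],"turn":0},{"linear":[0.0003,-0.0038,0],"turn":0},{"linear":[0.0006,-0.0038,0],"turn":0},{"linear":[0.0008,-0.0037,0],"turn":0},{"linear":[0.0011,-0.0037,0],"turn":0},{"linear":[0.0013,-0.0036,0],"turn":0},{"linear":[0.0016,-0.0035,0],"turn":0},{"linear":[0.0018,-0.0034,0],"turn":0}]}}

```text
t: 9.3
ee_pos: [476.5, -239.3, 109.2]
orientation: [-2.223, -2.219, 0.0]
ft_force: [0.8, -0.9, -0.7]
width: 23.9
grasp_force: 30.0
```

Request:
{"api": "arm_command", "payload": {"series": [{"linear":[0.0021,-0.0032,0],"turn":0},{"linear":[0.0023,-0.0031,0],"turn":0},{"linear":[0.0025,-0.0029,0],"turn":0},{"linear":[0.0027,-0.0027,0],"turn":0},{"linear":[0.0029,-0.0025,0],"turn":0},{"linear":[0.003,-0.0023,0],"turn":0},{"linear":[0.0032,-0.0021,0],"turn":0},{"linear":[0.0033,-0.0019,0],"turn":0}]}}

```text
t: 10.1
ee_pos: [455.9, -217.1, 109.1]
orientation: [-2.224, -2.219, 0.0]
ft_force: [0.2, -1.3, 0.9]
width: 24.3
grasp_force: 30.0
```

```bash
python3 chk.py k3
```

```text
red ([217.3, 90.7], [213, 82, 10, 19, 150]) [ 452.3 -217.7  102. ]
yel ([197.1, 55.4], [194, 54, 7, 4, 10])
yel ([202.7, 113.3], [200, 111, 6, 5, 19])
yel ([163.2, 130.6], [159, 126, 9, 10, 63])
yel ([168.5, 147.8], [167, 147, 4, 3, 10])
yel ([321.2, 256.7], [318, 254, 8, 7, 41])
yel ([261.7, 268.5], [260, 267, 4, 4, 14])
yel ([278.6, 287.3], [274, 283, 10, 10, 84])
yel ([291.9, 309.9], [290, 308, 5, 5, 22])
10.2 [ 455.8 -216.9  109.1] [-0.3 -1.8  0.8]
```

Request:
{"api": "arm_command", "payload": {"series": [{"linear":[0.0035,-0.0017,0],"turn":0},{"linear":[0.0036,-0.0014,0],"turn":0},{"linear":[0.0037,-0.0012,0],"turn":0},{"linear":[0.0037,-0.0009,0],"turn":0},{"linear":[0.0038,-0.0006,0],"turn":0},{"linear":[0.0038,-0.0004,0],"turn":0}]}}

```text
t: 10.8
ee_pos: [449.8, -194.7, 109.1]
orientation: [-2.223, -2.219, -0.0]
ft_force: [1.0, 1.3, 1.9]
width: 24.1
grasp_force: 30.0
```

```bash
python3 chk.py k4|grep -v ' ([23]'
```

```text
red ([52.9, 10.6], [51, 9, 5, 4, 8]) [ 646.9 -667.3  102. ]
red ([266.0, 58.2], [264, 54, 6, 10, 20]) [ 307.  -247.7  102. ]
red ([225.3, 95.9], [221, 87, 9, 19, 149]) [ 446.1 -195.4  102. ]
yel ([206.2, 61.1], [203, 60, 7, 3, 13])
yel ([202.5, 113.5], [200, 112, 6, 4, 20])
yel ([168.5, 147.8], [167, 147, 4, 3, 10])
yel ([321.2, 256.8], [318, 254, 8, 7, 40])
yel ([261.6, 268.4], [260, 267, 4, 4, 15])
yel ([278.6, 287.3], [274, 283, 10, 10, 83])
yel ([292.0, 310.0], [290, 308, 5, 5, 21])
10.9 [ 449.6 -194.2  109. ] [-0.7  7.6  3. ]
```

Request:
{"api": "arm_command", "payload": {"series": [{"linear":[0.0038,-0.0001,0],"turn":0},{"linear":[0.0038,0.0002,0],"turn":0}]}}

```text
t: 11.1
ee_pos: [450.1, -187.5, 109.1]
orientation: [2.223, 2.219, -0.0]
ft_force: [-2.3, -1.0, 2.0]
width: 24.0
grasp_force: 30.0
```

```bash
python3 chk.py k5
```

```text
red ([266.9, 63.1], [266, 61, 3, 5, 9]) [ 314.5 -233.2  102. ]
red ([227.1, 97.8], [223, 89, 9, 19, 148]) [ 445.9 -188.7  102. ]
yel ([207.6, 63.2], [205, 62, 7, 4, 12])
yel ([202.6, 113.4], [200, 112, 6, 4, 21])
yel ([168.5, 147.8], [167, 147, 4, 3, 10])
yel ([320.9, 256.7], [318, 254, 8, 7, 38])
yel ([261.7, 268.5], [260, 267, 4, 4, 14])
yel ([278.6, 287.3], [274, 283, 10, 10, 83])
yel ([291.9, 309.9], [290, 308, 5, 5, 22])
11.2 [ 450.1 -187.3  109.1] [-1.1  0.9  2.7]
```

View pics/k5.png

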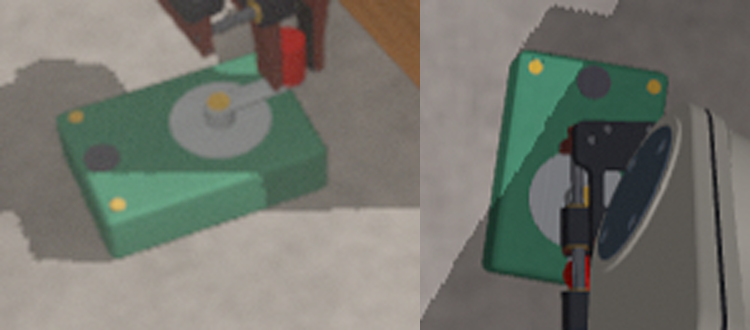

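```bash
python3 - <<'E'
import cv2,numpy as np
print([ [cv2.imread(f'pics/k{i}.png')[y,100].tolist() for y in (145,153,160)] for i in (1,2,3,4,5)])
E
```

```text
[[[52, 162, 184], [52, 166, 188], [52, 145, 167]], [[53, 160, 182], [52, 163, 185], [55, 147, 166]], [[53, 158, 182], [54, 161, 183], [56, 163, 183]], [[83, 88, 82], [85, 84, 84], [78, 80, 80]], [[82, 88, 80], [81, 79, 81], [82, 84, 83]]]
```

The pin's yellow is gone: the spot at crop (100,157) is now dark in both views, so it has dropped at about housing -x. A small further move will confirm that the resistance is gone.

Request:
{"api": "arm_command", "payload": {"series": [{"linear":[0.0037,0.0007,0],"turn":0},{"linear":[0.0037,0.0009,0],"turn":0}]}}

```text
t: 11.4
ee_pos: [451.3, -180.0, 109.1]
orientation: [-2.223, -2.218, 0.001]
ft_force: [-3.5, 1.5, 5.7]
width: 24.1
grasp_force: 30.0
```

Request:
{"api": "arm_command", "payload": {"series": [{"linear":[0,0,0],"turn":0},{"linear":[0,0,0],"turn":0},{"linear":[0,0,0],"turn":0},{"linear":[0,0,0],"turn":0},{"linear":[0,0,0],"turn":0}], "jaw": 0.2}}

```text
t: 11.9
ee_pos: [451.9, -180.4, 109.1]
orientation: [2.224, 2.219, 0.0]
ft_force: [0.1, 0.7, -0.5]
width: 52.5
grasp_force: 0.0
```

Request:
{"api": "arm_command", "payload": {"series": [{"linear":[0,0,-0.01],"turn":0},{"linear":[0,0,-0.02],"turn":0},{"linear":[0,0,-0.03],"turn":0},{"linear":[0,0,-0.03],"turn":0},{"linear":[0,0,-0.03],"turn":0},{"linear":[0,0,-0.02],"turn":0},{"linear":[0,0,0],"turn":0},{"linear":[0,0,0],"turn":0}]}}

```text
t: 12.7
ee_pos: [451.7, -180.3, 249.4]
orientation: [2.223, 2.219, 0.001]
ft_force: [-0.2, -0.4, -0.8]
width: 52.5
grasp_force: 0.0
```

```bash
python3 chk.py k6
```

```text
red ([270.4, 3.8], [266, 0, 8, 9, 26]) [ 183.5 -409.2  102. ]
red ([244.6, 21.4], [243, 19, 4, 6, 8]) [ 275.9 -384.5  102. ]
red ([227.1, 100.7], [222, 92, 11, 19, 190]) [ 450.3 -181.5  102. ]
yel ([236.5, 2.8], [233, 1, 8, 4, 8])
yel ([209.1, 13.6], [203, 11, 12, 5, 20])
yel ([202.3, 113.5], [200, 112, 6, 4, 19])
yel ([168.5, 147.8], [167, 147, 4, 3, 10])
yel ([321.2, 256.8], [318, 254, 8, 7, 43])
yel ([261.6, 268.4], [260, 267, 4, 4, 15])
yel ([278.6, 287.3], [274, 283, 10, 10, 83])
yel ([292.0, 310.0], [290, 308, 5, 5, 21])
12.8 [ 451.  -179.9  248.1] [-0.   0.1 -0.1]
```

View pics/k6.png

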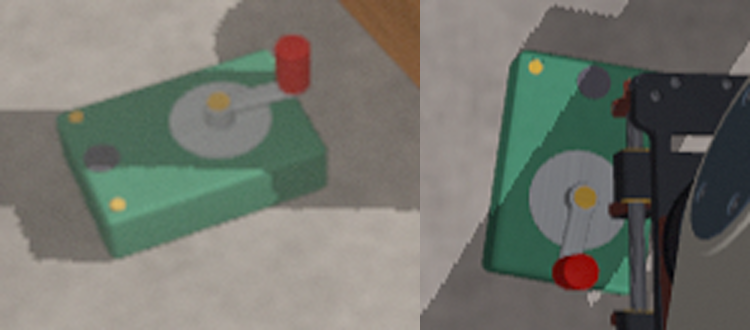

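The crank stands just past -x, with the knob at crop (293,65). The pin is down and the gripper is clear, so I hand in the job.

```bash
python3 -c "
from h import *
print(ctrl.close_job())"
```

```text
the job is handed in; nothing more can be done
None
```

I turned the red-knob crank clockwise until its pin dropped, stopped roughly 15° after the release and let go with the gripper clear; the black-knob crank wasn't touched, and the job is handed in at about 13 s (no verdict was returned).

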